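Clear the meter and draw out the wide parts drawer

ROBOT

A 7-joint arm with a two-finger parallel gripper is mounted at the origin on the work surface. World frame = base frame: x ahead of the robot, y to its left, z up, the work surface at z = 0. Lengths are in m, angles in rad, forces in N, time in s.
With the tool pointing down it reaches from about 0.35 to 0.9 m from the base axis. Payload 19.9 kg.
Tool frame: the origin (TCP) lies on the front face of the gripper's body, between the roots of the fingers; the fingertips stand env.tip_reach ahead of it and the grasp point (between the pads) lies 78 mm ahead of it (env.tip_reach is the distance from the TCP to the fingertips, in m); z points along the fingers, y is the direction in which the jaws open and shut (so a half turn about z gives the same grasp; the last joint's range is limited). The gripper opens to 94 mm and grips with 3 to 60 N. Pads are 16 mm wide; open, the fingers measure 119 mm over their backs; the gripper's body (75 mm by 177 mm) begins 78 mm behind the grasp point.
Start: joints at [1.234, 0.417, -0.01, 1.614, 0.005, 1.111, -0.053], TCP at [0.182, -0.598, 0.303] pointing down, gripper open.
Joint ranges: [-2.81, 2.81], [-0.39, 2.02], [-1.27, 1.25], [0.06, 2.57], [-1.19, 4.33], [0.19, 2], [-2.82, 2.82]. Speed limits (rad/s): [1.89, 1.89, 2.39, 2.39, 3.01, 3.01, 3.01].

INTERFACE

Orientations are given as a unit quaternion [w, x, y, z].
In Python, from workcell import env, claw, kinematics, sensors, grab_frame, job_done gives the robot as it stands. Calls block until the motion is done:
- env.reach(position, orientation): joint-space move of the TCP to a pose.
- env.move_l(position, orientation=None, speed=0.15, until_force=None): straight line of the TCP; orientation=None keeps the orientation; speed is the mean speed in m/s. With until_force (N) it stops when the force on the tool has changed by that much, and returns True; else False.
- env.move_joints(angles): joint-space move.
- claw.set_gripper(opening): opening from 0.0 (shut) to 1.0 (fully open); the grip force is fixed at half the most; returns when the fingers have stopped.
- env.dwell(seconds).
- kinematics.ik(position, orientation): joint angles nearest the present ones, or None.
- sensors.observe(): the state.
- grab_frame(name): name is "scene" or "top" or "wrist"; returns a dict with "pixels" (480x640x3 uint8, red, green, blue), "depth" (480x640 float32, m along the optical axis (not along the pixel's ray), 0 where there is no reading), "intrinsics" (3x3 intrinsics, pixels), "R" (3x3) and "t" (3): a world point X has camera coordinates R X + t. Camera axes: x right, y down, z forward; pixel columns grow to the right and rows downward; lengths in m; the calibration is good to about 2 mm. A picture is of the moment at which its call begins.
A pose or a line that the arm cannot do raises env.MotionError and nothing moves.
- job_done(): hands the job in, once; it reports no verdict.
The state is a dict: "time": time; "joint_positions": joint angles; "dq": joint speeds; "joint_efforts": joint torques, N m; "tcp_pos": TCP position; "ee_rot": TCP orientation; "force": force on the tool from outside, world axes, zero at the start; "moment": the same for the moment, N m; "gripper_width": opening from 0.0 (shut) to 1.0 (fully open).
Only numpy, scipy, OpenCV 4.12 (cv2) and the standard library are available. Lean on these libraries where they do the work, as an engineer would, in place of code of your own. Each camera call takes 0.05 s, during which the arm holds its last target.

TASK

On the repair bench a pocket multimeter lies in the way of the wide parts drawer. Gently slide the meter aside along the bench with the fingers, then hook a fingertip behind the upturned lip of the wide drawer's pull and gently draw the drawer all the way out to its stop, without it bumping the meter. Grip nothing and pick nothing up, and leave the two narrow drawers, the little jar and the solder reel as they are.

Things in the scene. Friction and masses are not known exactly. Their poses are not given: they have to be found in the camera images.
- cab_wide: low grey steel cabinet with ONE drawer over its whole width; case 200 deep (x) x 180 wide (y) x 75 high mm on a fixed 10 mm plinth (top 85 mm above bench; a circuit board lies on its rear half, 7 mm higher). Fixed. Origin: centre of its underside; -x points out of the front, the way the drawer slides. cab_narrow stands 190 mm away along y, on either side
- wide_drawer (a joint): how far the wide drawer is out, m: 0 shut, 0.12 at its stop; starts up to 0.015 open, slides along the cabinet's -x with about 2 N friction, stays where left. Its front panel is 170 mm wide, 15 to 79 mm above the bench, 104 mm in front of the cabinet's origin when shut
- wide_lip (a point): middle of the top edge of the lip of the wide drawer's pull, on the side facing the drawer (moves with it; axes as the cabinet's). The pull is a black channel 140 mm long (y), open on top: a ledge that ends in an upturned lip 4 mm thick, top edge 56 mm above the bench. Behind the lip (+x) is a free gap 34 mm wide to the drawer front, 26 mm deep to the ledge
- meter: dark pocket multimeter lying flat on its back on the bench, loose, 140 long (its x) x 70 wide (y) x 38 high mm, about 0.2 to 0.35 kg, in front of the wide drawer with its length roughly along the drawer's way. Origin: centre of its underside, 0 mm above the bench
- cab_narrow: the other cabinet, same case, with TWO narrow drawers side by side (83 mm wide each, same pulls but 64 mm long); same origin and axes; fixed. A low tray stands on its top. A mug (90 mm high, robot's left) and a spray can (170 mm high, robot's right) stand beside the pair of cabinets, level with the cases
- narrow_l_lip (a point): lip of the narrow drawer at the cabinet's +y side, as wide_lip; to be left as it is
- narrow_r_lip (a point): lip of the narrow drawer at the cabinet's -y side, as wide_lip; to be left as it is
- flux_jar: small jar, 42 mm across, 45 high, loose, standing in front of the narrow-drawer cabinet; origin: centre of its underside
- solder_reel: reel of solder standing on its flange, 52 mm across, 37 high, loose, in front of the narrow-drawer cabinet, farther out than the jar; origin: centre of its underside
Things that resemble listed ones, but are neither listed nor needed, are in the scene too. Leave any green look-alike of the meter alone.

How it is judged:
At the end, for the whole second after the job is handed in: The wide drawer stands out at its stop (within 8 mm of its 120 mm travel) and at rest; the meter lies flat and still on the bench, not touching the drawer; the narrow drawers are where they were (within 10 mm), jar and reel too (within 25 mm) (value of joint wide_drawer above 0.112 m and velocity of joint wide_drawer below 0.005 m/s and contact force between cab_wide and meter below 0.2 N and height (world z) of meter between -0.004 and 0.004 m and angle between meter's own z axis and vertical below 0.06 rad and linear speed of meter below 0.01 m/s and distance of each of narrow_l_lip, narrow_r_lip from where it was at the start of the episode below 0.01 m and distance of each of flux_jar, solder_reel from where it was at the start of the episode below 0.025 m).
It fails at once if the meter is lifted (more than 12 mm off the bench) or tipped (height (world z) of meter above 0.012 m or angle between meter's own z axis and vertical above 0.3 rad).
It fails at once if the meter is gripped or pushed hard (fingers on it with more than 25 N), or the drawer is gripped or hauled on hard (more than 35 N) (contact force between the fingers and meter above 25 N or contact force between the fingers and cab_wide above 35 N).
It fails at once if the drawer or its cabinet bumps the meter (more than 1 N) (contact force between cab_wide and meter above 1 N).
It fails at once if a narrow drawer is moved by more than 10 mm (distance of any of narrow_l_lip, narrow_r_lip from where it was at the start of the episode above 0.01 m).
It fails at once if the jar or the reel is moved by more than 25 mm (distance of any of flux_jar, solder_reel from where it was at the start of the episode above 0.025 m).
It also fails if it takes over 54 s, if anything falls off the work surface, if the arm or the gripper's body presses on something with over 40 N, if the wrist force passes 120 N, or if a joint passes its speed limit or range.

## Working session

There is one attempt and no reset: what is moved stays moved. The work goes in short steps, each a Python script; the robot and the scene stay as the last script left them, time stands still between calls to the robot, and variables do not carry over. Pictures are saved under pics/ and viewed, and the job is handed in when it is done.

```bash
mkdir -p pics; ls; python3 - <<'E'
from workcell import env, claw, kinematics, sensors, grab_frame
import cv2, numpy as np
print(env.tip_reach); s=sensors.observe(); print(s)
for n in ["scene","top"]:
    f=grab_frame(n); cv2.imwrite(f"pics/{n}0.png",f["pixels"][:,:,::-1]); np.savez(f"pics/{n}0.npz",**f)
    print(n,f["intrinsics"],f["R"],f["t"],-f["R"].T@f["t"])
E
```

```text
pics
0.0972
{'time': 0.0, 'joint_positions': array([ 1.2344981 ,  0.41798592, -0.01031386,  1.61413441,  0.00467456,
        1.11069607, -0.05302501]), 'dq': array([ 4.23506490e-04,  7.60649227e-05, -1.06975777e-03, -7.51023642e-06,
       -1.56353538e-03,  8.03209923e-04,  1.09199901e-03]), 'joint_efforts': array([-2.30356636e-03, -8.51255178e+01,  6.37194850e-01, -4.25997949e+01,
       -4.89269290e-02,  1.86669332e-02,  8.29589931e-05]), 'tcp_pos': array([ 0.18152909, -0.59780338,  0.30203441]), 'ee_rot': array([-5.87885493e-04,  9.89157572e-01,  1.46856861e-01, -1.19117824e-04]), 'force': array([ 0.28822082, -0.37351862,  0.3049193 ]), 'moment': array([ 0.01096535, -0.01394511, -0.00227117]), 'gripper_width': 0.9985747205165022}
scene [[507.17907017   0.         317.13674447]
 [  0.         507.17907017 242.38653804]
 [  0.           0.           1.        ]] [[ 0.42263971  0.906128   -0.01754232]
 [ 0.72346575 -0.34897351 -0.59566332]
 [-0.54586902  0.2390597  -0.80304263]] [-0.24117896 -0.36016864  1.33237353] [ 1.08980291 -0.22566713  0.85118267]
top [[591.49656303   0.         318.3528303 ]
 [  0.         591.49656303 244.76907404]
 [  0.           0.           1.        ]] [[ 0.02651032 -0.99962458 -0.00692092]
 [-0.99477268 -0.02569741 -0.09882791]
 [ 0.09861296  0.0095047  -0.99508047]] [0.00174303 0.55320589 1.05423138] [0.44630702 0.00593818 1.1037293 ]
```

View pics/scene0.png

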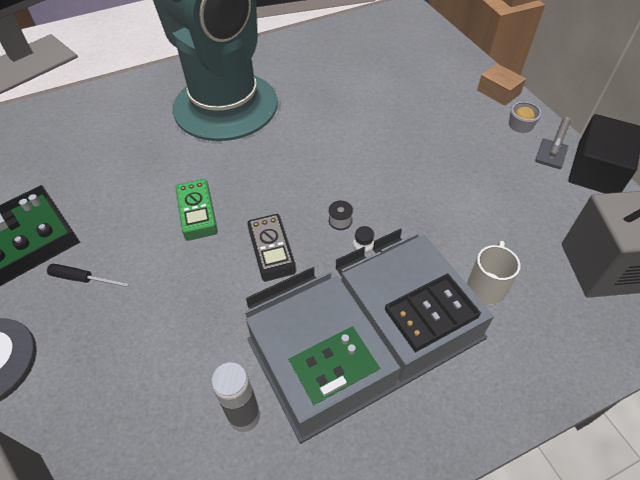

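View pics/top0.png

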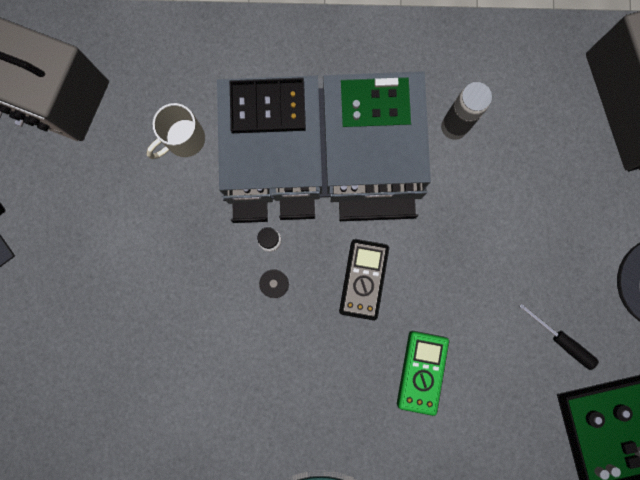

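```bash
cat > h.py <<'E'
import numpy as np, cv2
def pts(f):
    K=f["intrinsics"];v,u=np.mgrid[0:480,0:640];d=f["depth"]
    c=np.stack([(u-K[0,2])/K[0,0]*d,(v-K[1,2])/K[1,1]*d,d],-1)
    return (c-f["t"])@f["R"]
def ray(f,u,v,z):
    K=f["intrinsics"];o=-f["R"].T@f["t"];d=f["R"].T@np.array([(u-K[0,2])/K[0,0],(v-K[1,2])/K[1,1],1.])
    return o+d*(z-o[2])/d[2]
def rect(p):
    (c,s,a)=cv2.minAreaRect((p[:,:2]*1000).astype(np.float32)); return np.round(c,1),np.round(s,1),round(a,2)
E
python3 - <<'E'
from h import *
f=dict(np.load("pics/top0.npz"));P=pts(f);z=P[...,2]
V,U=np.mgrid[0:480,0:640]
def go(name,m,big=True):
    n,l,st,_=cv2.connectedComponentsWithStats(m.astype(np.uint8))
    for i in range(1,n):
        if st[i,4]>60: q=P[l==i]; print(name,st[i],rect(q),'z',np.round(np.median(q[:,2]),4))
go('cabtop',(z>0.078)&(z<0.090)&(V<220)&(U>200)&(U<440))
go('lip',(z>0.05)&(z<0.062)&(V>190)&(V<225)&(U>200)&(U<440))
go('meter',(z>0.030)&(z<0.045)&(V>230)&(V<330)&(U>320)&(U<400))
go('green',(z>0.030)&(z<0.045)&(V>325)&(V<420)&(U>380)&(U<460))
go('jar',(z>0.035)&(z<0.05)&(V>222)&(V<255)&(U>245)&(U<290))
go('reel',(z>0.030)&(z<0.045)&(V>260)&(V<305)&(U>245)&(U<300))
go('can',(z>0.15)&(z<0.18)&(U>430)&(U<500))
for u in (350,378,405,415): print(u,[(v,*np.round(P[v,u]*1000).astype(int)) for v in range(180,224,2)])
E
```

```text
cabtop [ 324   71  107  116 7975] (array([757.6, -80.9]), array([201.4, 180.3]), 3.6) z 0.086
cabtop [ 217   75  105  116 7241] (array([745.9, 108.8]), array([202.3, 180.3]), 3.74) z 0.0859
cabtop [232  83  23  46 599] (array([790.6, 154.9]), array([81.2, 38.3]), 3.4) z 0.0884
cabtop [256  83  23  45 606] (array([793.8, 112.4]), array([80.9, 38.8]), 3.79) z 0.0883
cabtop [280  82  24  45 657] (array([795.9,  69.9]), array([80.1, 39.1]), 3.6) z 0.0884
cabtop [273 191  47   4  98] (array([639.1,  57.3]), array([ 4.5, 80.5]), 3.8) z 0.0801
cabtop [337 191  77   5 158] (array([641.1, -81. ]), array([  5.5, 133.1]), 3.72) z 0.0805
cabtop [223 194  47   5 100] (array([630.8, 145. ]), array([ 6.1, 80.7]), 3.71) z 0.0798
lip [279 214  36   4  96] (array([601.4,  56.4]), array([ 4.7, 62.8]), 3.41) z 0.0564
lip [340 214  78   6 207] (array([604.2, -90.3]), array([  4.8, 138.3]), 3.55) z 0.0565
lip [231 217  36   4  96] (array([593.8, 142.1]), array([ 5.1, 62.4]), 3.85) z 0.0562
meter [ 340  239   49   81 2945] (array([492.8, -68.3]), array([ 70.1, 139.7]), 81.63) z 0.0379
green [ 398  331   51
[... 4181 characters left out ...]
.int64(-157), np.int64(42)), (198, np.int64(645), np.int64(-160), np.int64(23)), (200, np.int64(645), np.int64(-163), np.int64(4)), (202, np.int64(641), np.int64(-163), np.int64(4)), (204, np.int64(637), np.int64(-163), np.int64(3)), (206, np.int64(629), np.int64(-159), np.int64(30)), (208, np.int64(625), np.int64(-159), np.int64(30)), (210, np.int64(622), np.int64(-160), np.int64(26)), (212, np.int64(618), np.int64(-159), np.int64(30)), (214, np.int64(610), np.int64(-155), np.int64(55)), (216, np.int64(606), np.int64(-155), np.int64(55)), (218, np.int64(607), np.int64(-160), np.int64(29)), (220, np.int64(607), np.int64(-164), np.int64(-1)), (222, np.int64(603), np.int64(-164), np.int64(1))]
```

```bash
cat >> h.py <<'E'
TH=np.radians(3.6); C=np.array([.7576,-.0809])
def w(x,y): c,s=np.cos(TH),np.sin(TH); return C+[c*x-s*y,s*x+c*y]
def q(two_a): a=np.radians(two_a)/2; return [0,np.cos(a),np.sin(a),0]
def steps():  # meter yaw -8.4 -> 3.6 deg
    out=[]
    n=np.array([.146,.989]); m=np.array([.4928,-.0683])
    out.append((m+.058*n,-8.4))
    for k in range(5):
        t=k/4; out.append((w(-.2635,.0292+.044+t*(-.140+.043-.0292-.044)) ,-8.4+12*t))
    return out
E
python3 - <<'E'
from h import *
from workcell import kinematics
for off in (90,-90):
    for (p,y) in steps(): 
        j=kinematics.ik([*p,.1072],q(y+off)); print(off,np.round(p,3),y,None if j is None else np.round(j,2))
for ta in (3.6,-176.4):
  for x in (-.135,-.26):
    for z in (.2,.137):
        p=w(x,0); j=kinematics.ik([*p,z],q(ta)); print(ta,x,z,np.round(p,3),None if j is None else np.round(j,2))
E
```

```text
90 [ 0.501 -0.011] -8.4 [ 0.4   0.55 -0.54  2.04  0.45  0.67 -0.57]
90 [ 0.49  -0.024] -8.4 [ 0.42  0.53 -0.53  2.07  0.44  0.65 -0.54]
90 [ 0.493 -0.067] -5.4 [ 0.5   0.54 -0.52  2.05  0.43  0.66 -0.4 ]
90 [ 0.495 -0.109] -2.4000000000000004 [ 0.58  0.55 -0.52  2.03  0.44  0.67 -0.26]
90 [ 0.498 -0.152] 0.5999999999999996 [ 0.66  0.57 -0.52  1.99  0.44  0.69 -0.13]
90 [ 0.501 -0.194] 3.5999999999999996 [ 0.72  0.59 -0.51  1.95  0.43  0.7   0.01]
-90 [ 0.501 -0.011] -8.4 [ 0.8   0.8  -1.09  2.03  0.93  0.92  2.19]
-90 [ 0.49  -0.024] -8.4 [ 0.83  0.78 -1.09  2.05  0.92  0.9   2.21]
-90 [ 0.493 -0.067] -5.4 [-0.74  0.81  1.08  2.09 -0.98  0.88 -2.3 ]
-90 [ 0.495 -0.109] -2.4000000000000004 [-0.65  0.83  1.08  2.06 -0.99  0.89 -2.17]
-90 [ 0.498 -0.152] 0.5999999999999996 [-0.56  0.85  1.08  2.03 -0.99  0.91 -2.05]
-90 [ 0.501 -0.194] 3.5999999999999996 [ 0.22  0.54  0.11  1.97 -0.1   0.64 -2.68]
3.6 -0.135 0.2 [ 0.623 -0.089] [ 0.34  0.55 -0.33  1.68  0.21  0.94 -1.58]
3.6 -0.135 0.137 [ 0.623 -0.089] [ 0.3   0.63 -0.28  1.71  0.23  0.83 -1.59]
3.6 -0.26 0.2 [ 0.498 -0.097] [ 0.45  0.37 -0.38  1.98  0.18  0.82 -1.54]
3.6 -0.26 0.137 [ 0.498 -0.097] [ 0.39  0.46 -0.31  2.02  0.22  0.69 -1.57]
-176.4 -0.135 0.2 [ 0.623 -0.089] [ 0.6   0.64 -0.71  1.67  0.47  1.01  1.36]
-176.4 -0.135 0.137 [ 0.623 -0.089] [ 0.58  0.72 -0.68  1.7   0.55  0.92  1.31]
-176.4 -0.26 0.2 [ 0.498 -0.097] [ 0.77  0.45 -0.77  1.97  0.4   0.88  1.41]
-176.4 -0.26 0.137 [ 0.498 -0.097] [ 0.69  0.54 -0.68  2.01  0.49  0.76  1.34]
```

```bash
cat >> h.py <<'E'
def steps():
    out=[(np.array([.4928,-.0683])+.058*np.array([.146,.989]),-8.4)]
    for k in range(5):
        t=k/4; y=-8.4+12*t; a=np.radians(y); d=.045-.002*min(1,4*t)
        out.append((w(-.2635,.0292-t*.1692)+d*np.array([-np.sin(a),np.cos(a)]),y))
    return out
E
python3 - <<'E'
from h import *
from workcell import env,sensors,grab_frame
S=steps(); o=lambda y:q(y+90)
p,y=S[0]
env.reach([*p,.25],o(y)); 
print(env.move_l([*p,.1085],speed=.12,until_force=8))
s=sensors.observe(); print(s["time"],s["tcp_pos"],s["force"])
f=grab_frame("top"); cv2.imwrite("pics/top1.png",f["pixels"][:,:,::-1])
f=grab_frame("scene"); cv2.imwrite("pics/scene1.png",f["pixels"][:,:,::-1])
E
```

```text
False
3.8083 [ 0.50161209 -0.01096299  0.10909997] [-0.00482619 -0.37146347  0.03036846]
```

View pics/scene1.png

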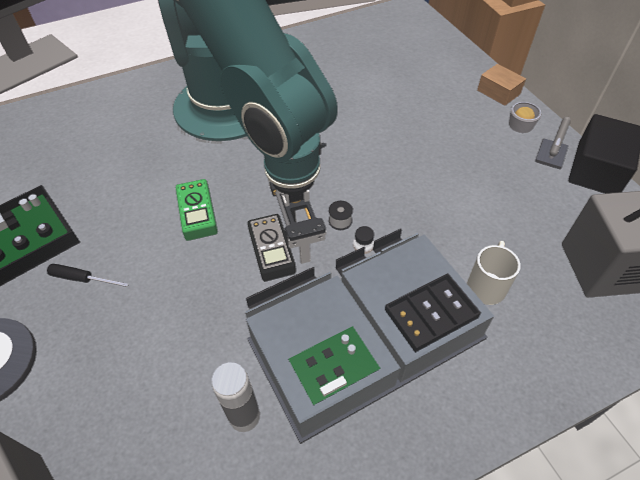

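View pics/top1.png

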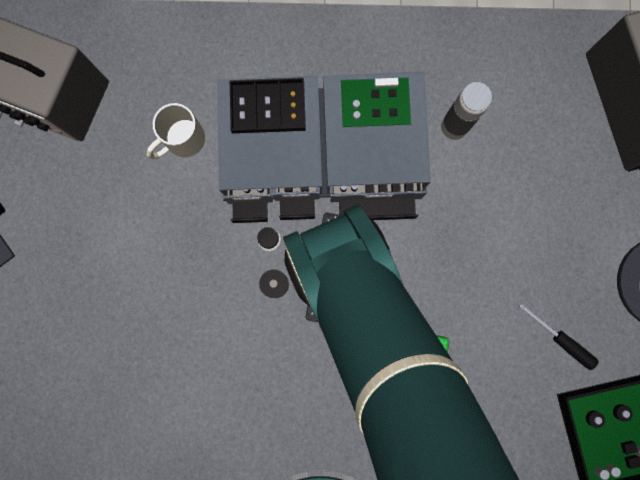

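The fingers are down between the dark meter (≈270,245 in the scene view) and the reel (340,213), and nothing has been touched. The top view is hidden by the arm. Next I push.

```bash
python3 - <<'E'
from h import *
from workcell import env,sensors,grab_frame
S=steps(); o=lambda y:q(y+90)
for i,(p,y) in enumerate(S[1:]):
    r=env.move_l([*p,.1085],o(y),speed=.03 if i<1 else .05,until_force=12); s=sensors.observe(); print(r,s["time"],s["tcp_pos"],s["force"])
    if r: break
f=grab_frame("scene"); cv2.imwrite("pics/scene2.png",f["pixels"][:,:,::-1])
E
```

```text
False 4.4917 [ 0.49932675 -0.02396071  0.1084813 ] [ 0.14362112 -0.3715819   0.44191026]
False 5.5167 [ 0.49945874 -0.06763229  0.10850188] [-0.10556312  0.03226883  0.17271304]
False 6.5083 [ 0.49983926 -0.10982022  0.10845417] [-0.23709068  0.76206557 -0.6043868 ]
False 7.5 [ 0.50026489 -0.15193049  0.10847859] [-0.52416047 -0.23405251  0.09837132]
False 8.5 [ 0.50063062 -0.19432367  0.10843581] [ 0.05340432 -0.38707692  0.1828692 ]
```

View pics/scene2.png

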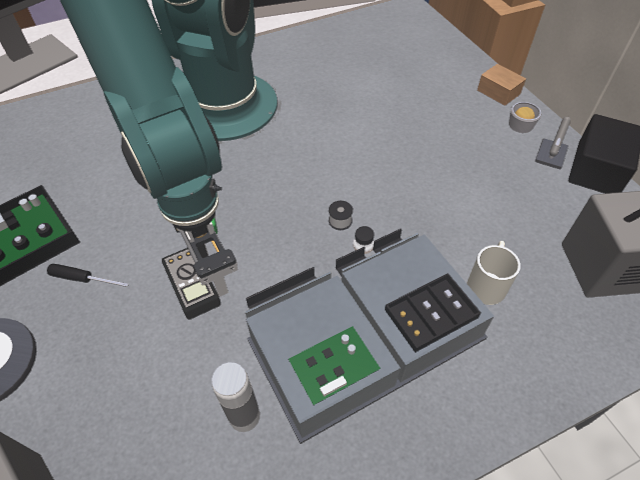

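The meter has slid along with the fingers and is now at about (190,285), lying straight. Next I back off, lift, close the jaws, and check the meter and lip before hooking.

```bash
python3 - <<'E'
from h import *
from workcell import env,sensors,grab_frame,claw
p,y=steps()[-1]
a=np.radians(y); b=p+.02*np.array([-np.sin(a),np.cos(a)])
env.move_l([*b,.1085],speed=.06); env.move_l([*b,.20],speed=.15)
claw.set_gripper(0.0)
env.reach([*w(-.134,0),.22],q(3.6))
s=sensors.observe(); print(s["time"],s["tcp_pos"],s["gripper_width"],s["force"])
for n in ("scene","top"):
    f=grab_frame(n); cv2.imwrite(f"pics/{n}3.png",f["pixels"][:,:,::-1]); np.savez(f"pics/{n}3.npz",**f)
    P=pts(f);x,yy,z=P[...,0],P[...,1],P[...,2]
    m=(z>.033)&(z<.042)&(x>.41)&(x<.6)&(yy<-.18)&(yy>-.32)
    if m.sum()>100: print(n,m.sum(),rect(P[m]))
    m=(z>.052)&(z<.060)&(x>.56)&(x<.62)&(yy<-.0)&(yy>-.18)
    if m.sum()>30: print(n,'lip',m.sum(),rect(P[m]))
E
```

```text
12.675 [ 0.62363783 -0.08968545  0.21989548] 0.006175058169562541 [ 0.7408666  -0.20233562 -0.23997025]
scene 2072 (array([ 503.3, -239.4]), array([139.7,  68.3]), 3.77)
scene lip 206 (array([603.9, -89.3]), array([  6.6, 139. ]), 3.65)
top lip 69 (array([601.5, -46.4]), array([ 4.8, 50. ]), 3.38)
```

View pics/scene3.png

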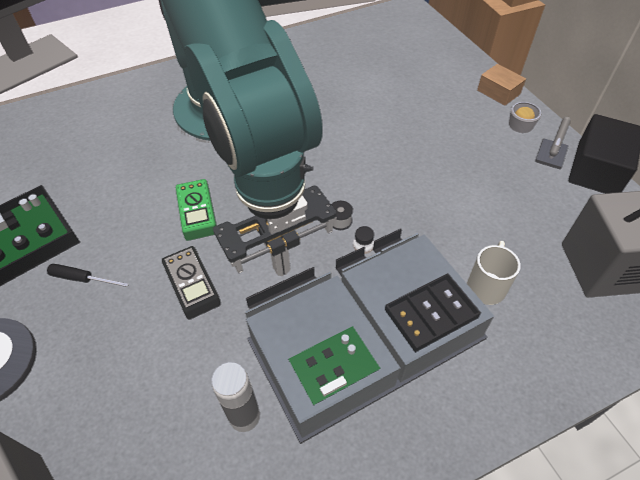

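View pics/top3.png

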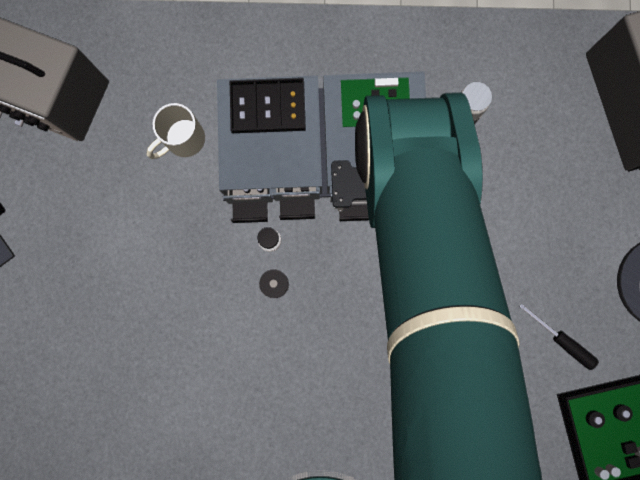

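The meter is at (503,−239) mm with yaw 3.8°, as planned, and the lip has not moved. The closed fingertips hang above the gap. Next I lower them in and pull.

```bash
python3 - <<'E'
from h import *
from workcell import env,sensors,grab_frame
r=env.move_l([*w(-.134,0),.137],speed=.06,until_force=6); s=sensors.observe(); print('down',r,s["time"],s["tcp_pos"],s["force"])
if not r:
    for x in (-.15,-.20,-.240,-.2515):
        r=env.move_l([*w(x,0),.137],speed=.03,until_force=12); s=sensors.observe(); print(x,r,s["time"],s["tcp_pos"],s["force"])
        if r: break
f=grab_frame("scene"); cv2.imwrite("pics/scene4.png",f["pixels"][:,:,::-1])
P=pts(f);x,yy,z=P[...,0],P[...,1],P[...,2]
m=(z>.052)&(z<.060)&(x>.46)&(x<.62)&(yy<-.0)&(yy>-.18); print(rect(P[m]))
E
```

```text
down False 14.3083 [ 0.62402789 -0.08933184  0.13735486] [ 0.17258406 -0.75234015  0.22261552]
-0.15 False 14.9917 [ 0.6078347  -0.09041201  0.13705244] [ 0.24973924 -0.2917568  -0.2435853 ]
-0.2 False 16.8083 [ 0.55801952 -0.09346797  0.13701639] [1.41492313 1.21928874 0.33298764]
-0.24 False 18.2917 [ 0.51804389 -0.0960519   0.13697824] [0.29218044 0.37724544 0.1620759 ]
-0.2515 True 18.6833 [ 0.50778137 -0.09661687  0.13716399] [2.88487077 1.92060032 1.98837197]
(array([554.6, -93.5]), array([168.8, 129.9]), 89.62)
```

View pics/scene4.png

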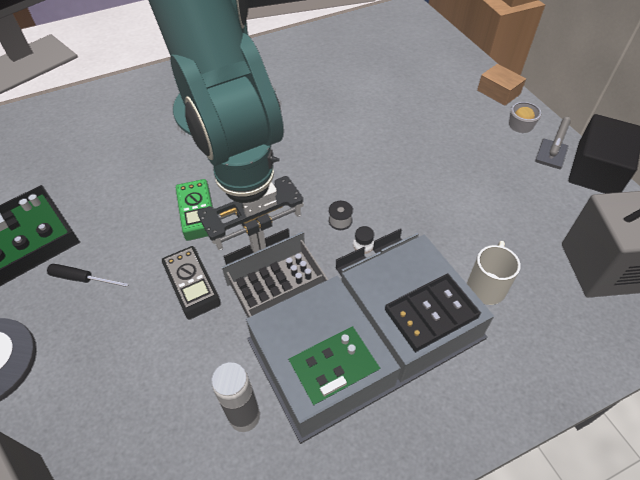

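The pull stopped on force with the fingertip 250 mm in front of the cabinet, which is where the stop was expected. I release and measure.

```bash
python3 - <<'E'
from h import *
from workcell import env,sensors,grab_frame
env.move_l([*w(-.2425,0),.137],speed=.04); env.move_l([*w(-.2425,0),.25],speed=.12)
env.reach([.35,.25,.32],q(3.6))
s=sensors.observe(); print(s["time"])
f=grab_frame("top"); cv2.imwrite("pics/top5.png",f["pixels"][:,:,::-1])
P=pts(f);x,yy,z=P[...,0],P[...,1],P[...,2]
def R(n,m):
    k,l,st,_=cv2.connectedComponentsWithStats(m.astype(np.uint8))
    for i in range(1,k):
        if st[i,4]>60: print(n,rect(P[l==i]))
R('meter',(z>.033)&(z<.042)&(x>.41)&(x<.6)&(yy<-.18)&(yy>-.32))
R('lips',(z>.050)&(z<.062)&(x>.48)&(x<.615)&(yy>-.18)&(yy<.2))
R('jar',(z>.035)&(z<.05)&(x>.53)&(x<.59)&(yy>.07)&(yy<.15))
R('reel',(z>.03)&(z<.045)&(x>.43)&(x<.53)&(yy>.05)&(yy<.14))
for v in range(255,280,2):
    print(v,np.round(P[v,380]*1000).astype(int),end=' ')
E
```

```text
21.6167
meter (array([ 503. , -240.3]), array([139.4,  69.7]), 3.53)
lips (array([601.6,  56.3]), array([ 5. , 62.5]), 3.78)
lips (array([593.8, 142.2]), array([ 4.7, 62.9]), 3.5)
lips (array([497.8, -96.4]), array([  4.2, 138.2]), 3.58)
jar (array([563.1, 108. ]), array([36.6, 37.6]), 1.32)
reel (array([480.8,  95.9]), array([50.6, 50.6]), 1.22)
255 [533 -92  76] 257 [533 -97  30] 259 [530 -97  27] 261 [526 -97  30] 263 [522 -97  30] 265 [518 -96  33] 267 [515 -97  31] 269 [511 -97  31] 271 [508 -97  30] 273 [504 -97  29] 275 [499 -94  58] 277 [496 -95  57] 279 [ 495 -100    1]
```

View pics/top5.png

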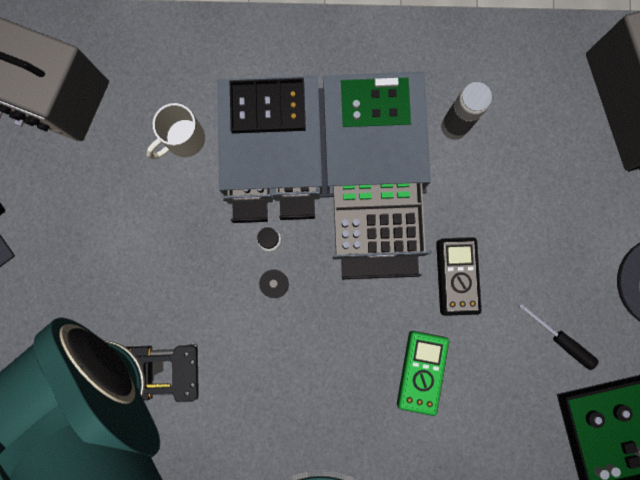

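```bash
python3 -c "
from workcell import job_done; print(job_done())"
```

```text
the job is handed in; nothing more can be done
None
```

I slid the meter aside, pulled the wide drawer out to its stop and handed the job in. The robot clock read 21.6 s at my last check, against the 54 s limit. `job_done()` gives no verdict, so the figures below are my own camera checks.

- **Meter:** I pushed it about 170 mm toward the robot's right with the open fingers, turning it parallel to the drawer. It lies flat about 20 mm clear of the drawer's side, and it did not move while I drew the drawer. The green look-alike was not approached.
- **Drawer:** I hooked the closed fingertips behind the lip and pulled at 0.03 m/s. The pull ended on its 12 N force limit, 1 mm before the commanded end point. The final top view puts the drawer about 120 mm out, give or take 2 mm.
- **Everything else:** the narrow drawers' lips, the jar and the reel are within about 1 mm of where they started.

No check failed or disagreed.

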